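Put the large battery pack on its charger

TASK

Put the larger of the two battery packs on charge: set its flanged foot on the charger's open apron and slide it along under the two rails until it is fully home against the stop and the sprung roller has clicked into the groove under it. Let go of it and leave the smaller pack where it stands.

Things in the scene. Friction and masses are not known exactly. Their poses are not given: they have to be found in the camera images.
- large_pack_center (a point): Larger battery pack, grey, upright, 0.3 kg: body 64 (own x) x 44 (y) x 60 mm tall; this is its centre, 30 mm up. Foot 4 mm thick sticks out 10 mm along both long sides (64 mm over all). A groove 15 mm wide crosses the underside at mid-length, along y. Alike turned half round. Grip across the 44 mm, fingertips 14 to 25 mm above its underside, to clear the rails.
- small_pack_center (a point): Smaller grey battery pack of another instrument, 46 long (x) x 32 wide (y; 40 at the foot) x 38 mm tall; this is its centre, 19 mm up. It does not fit the charger; leave it. One pack stands left and one right of the charger, either way round.
- shoe_home (a point): Where the large pack's centre ends, 42 mm over the worktop (30 over the deck); +x: sliding direction, away from the robot. Low white charger, fixed. Two rails along x, from 34 mm before to 32 mm beyond this point, 72 mm apart inside; over them lips 54 mm apart, underside 7, top 9.5 mm above the deck. The pack's end meets the stop 32 mm beyond; behind it a housing 30 mm high.
- shoe_apron (a point): Where the large pack's centre can be put down: over the apron, the bare front of the charger's deck (106 mm wide, 12 mm above the worktop), 94 mm straight before shoe_home, same height and axes. The rails' mouth, 34 to 61 mm before shoe_home, flares to about 90 mm wide (walls 8 mm high, no lips). The pack stands clear of it here.
- detent (a joint): The charger's sprung steel roller, 30 mm wide, lying across the deck under shoe_home, 3 mm proud of it. In m: 0 = up (free, or clicked into the pack's groove), about 0.003 = pressed flush by the foot passing over it. Sliding the pack over it takes about 5 to 10 N.
Not all that is in view belongs to the job. Leave any red look-alike of the part that bears large_pack_center alone.

How it is judged (in metres and radians):
At the end, for the whole second after the job is handed in: The large pack's centre is within 8 mm of home along the rails, 10 mm across and 6 mm in height, upright and in line with the rails within 10 degrees, the roller is up (below 1.5 mm) in its groove, and the small pack is within 30 mm of where it stood (x of large_pack_center in the frame of shoe_home between -0.008 and 0.008 m and y of large_pack_center in the frame of shoe_home between -0.01 and 0.01 m and z of large_pack_center in the frame of shoe_home between -0.006 and 0.006 m and angle between the x axis of large_pack_center and the x axis of shoe_home, either way round below 0.2 rad and angle between large_pack_center's own z axis and vertical below 0.17 rad and value of joint detent below 0.0015 m and distance of small_pack_center from where it was at the start of the episode below 0.03 m); the robot touches nothing.
It fails at once if the small pack is carried off or knocked over (distance of small_pack_center from where it was at the start of the episode above 0.04 m or angle between small_pack_center's own z axis and vertical above 0.6 rad).
It also fails if it takes over 35 s, if anything falls off the work surface, if the arm or the gripper's body presses on something with over 40 N, if the wrist force passes 120 N, or if a joint passes its speed limit or range.

ROBOT

A 7-joint arm with a two-finger parallel gripper is mounted at the origin on a cart in front of the work surface, level with it; the furniture and walls round the work are solid. World frame = base frame: x ahead of the robot, y to its left, z up, the work surface at z = 0. Lengths are in mm, angles in rad, forces in N, time in s.
With the tool pointing down it reaches from about 400 to 875 mm from the base axis. Payload 4.4 kg.
Tool frame: the origin (TCP) lies midway between the tips of the shut fingers; the grasp point (between the pads) lies 19 mm behind it; z points along the fingers, y is the direction in which the jaws open and shut (so a half turn about z gives the same grasp; the last joint's range is limited). The gripper opens to 85 mm and grips with 20 to 120 N. Pads are 22 mm wide; open, the fingers measure 114 mm over their backs; the gripper's body (76 mm by 85 mm) begins 54 mm behind the grasp point. The pads swing forward as they close: fully open they stand 13 mm farther back than shut.
Start: joints at [-1.394, 0.628, 0.038, 1.517, -0.027, 0.996, -0.02], TCP at [156.249, 630.955, 231.313] pointing down, gripper open.
Joint ranges: [-3.06, 3.06], [-0.37, 2.12], [-1.25, 1.32], [0.18, 2.47], [-1.1, 4.24], [0.23, 1.98], [-2.94, 2.94]. Speed limits (rad/s): [2.57, 2.57, 3.14, 3.14, 3.14, 3.14, 3.14].

INTERFACE

Orientations are given as a unit quaternion [x, y, z, w].
In Python, from rig import state, grab_frame, camera_info, job, nets gives the robot as it stands.
- The arm moves only by the tool move_arm, never from a script. Its argument "commands" is a list of rows, each a list of 2 entries, a list of its own where there are three numbers: the shift along the tool's x, y, z in m, then the turn about the tool's z in degrees. In form: [[[tx, ty, tz], turn], ...]. A call has exactly 10 rows; each row shifts and turns the commanded pose from where the row before left it, along the tool's axes as they then stand; what a row does not reach is not made up. A row lasts 1/12 s, in which the tool goes at most 41.7 mm and 7.16 degrees, less where a joint would pass 70% of its speed; a pose out of reach is approached as far as the arm can. A call with a gripper value outside its range is refused whole. "gripper" is the finger opening in m, from 0 to 0.0854, set as the call begins (left out, the last holds). The fingers move at their own pace and stop on an object; "force" is the grip in N (left out, the last holds). Time passes only in rows, so rows that do not move let the fingers close, or fill a call up. It gives the time, the measured TCP pose, the force and the opening at its end, in the units of the state.
- state(): the state, without advancing time (a new reading comes with each control period).
- grab_frame(name): name is "side" or "top" or "wrist"; returns (picture, depth): 400x640x3 uint8, blue, green, red; 400x640 float32, mm along the optical axis (not along the pixel's ray), 0 where there is no reading.
- camera_info(name): a dict with "fx", "fy", "cx", "cy" (pixels), "k1" (the pictures are not rectified: a ray, as slopes to the right and down, at radius r is drawn at 1 + k1 r^2 times it, then the intrinsics apply), "xyz" and "rotation" of the camera in the world. Camera axes: x right, y up, looking along -z (the intrinsics and any distortion apply to the point x, -y, -z); pixel columns grow to the right and rows downward; lengths in mm; the calibration is good to about 2 mm. A picture is of the moment at which its call begins: read the wrist's pose just before it. camera_info takes no time and is no camera call; for the wrist camera it gives the pose at the moment of the call.
- job.sign_off(): hands the job in, once; it reports no verdict.
Trained networks look in the newest picture that a camera, given by its name, has taken for a name from the list of things; names that differ only in an ending like _2 or _b are one class to them, and where a whole thing is asked for, a point or a joint stands for the part that bears it (a point fixed in the world has none). Each returns a list of dicts, best first, with "score" (0 to 1); they miss things now and then, are a little off and sometimes report something else, mostly with a low value. They report only what shows in the picture. A call takes as long as a camera call. They do not tell look-alikes from the thing itself.
- nets.cut_out(camera, name): "region" (400x640 bool, what is visible of it) and "at" ([row, column] in pixels, amid what is visible of it).
The state is a dict: "t": time; "joint_positions": joint angles; "joint_velocities": joint speeds; "effort": joint torques, N m; "position": TCP position; "eef_rot": TCP orientation; "wrist_force": force on the tool from outside, world axes, zero at the start; "wrist_torque": the same for the moment, N m; "opening": finger opening in mm.
Only numpy, scipy, OpenCV 4.12 (cv2) and the standard library are available. Lean on these libraries where they do the work, as an engineer would, in place of code of your own. Each camera call takes 0.05 s, during which the arm holds its last target.

## Working session

There is one attempt and no reset: what is moved stays moved. The work goes in short steps, Python scripts to look and compute and a tool call to move; the robot and the scene stay as the last step left them, time stands still between calls to the robot, and variables do not carry over. Pictures are saved under pics/ and viewed, and the job is handed in when it is done.

Besides the shell and the picture viewer there is one more tool, called after "Emit:" as name(argument=value, ...), one argument or row to a line, values as JSON. move_arm: Moves the arm, as the interface text tells. Its arguments: {"type":"object","properties":{"commands":{"type":"array"},"gripper":{"type":"number"},"force":{"type":"number"}},"required":["commands"]}

```bash
mkdir -p pics; ls
cat > h.py <<'E'
import numpy as np,cv2
from rig import state,grab_frame,camera_info,job,nets
from scipy.spatial.transform import Rotation as R
def info(c):
    i=camera_info(c); r=np.array(i['rotation'],float)
    M=r if r.shape==(3,3) else R.from_quat(r.ravel()).as_matrix()
    return i,M
def ray(c,u,v,iM=None):
    i,M=iM or info(c)
    x=(np.asarray(u,float)-i['cx'])/i['fx'];y=(np.asarray(v,float)-i['cy'])/i['fy']
    a,b=x.copy(),y.copy()
    for _ in range(20):
        f=1+i['k1']*(a*a+b*b);a,b=x/f,y/f
    d=np.stack([a,-b,-np.ones_like(a)],-1)
    return np.array(i['xyz'],float),d@M.T
def at_depth(c,u,v,depth,iM=None):
    o,d=ray(c,u,v,iM); return o+d*np.asarray(depth)[...,None]
def at_z(c,u,v,z,iM=None):
    o,d=ray(c,u,v,iM); return o+d*((z-o[2])/d[...,2])[...,None]
def project(c,P,iM=None):
    i,M=iM or info(c)
    q=(np.asarray(P,float)-np.array(i['xyz']))@M
    a=q[...,0]/-q[...,2];b=-q[...,1]/-q[...,2];f=1+i['k1']*(a*a+b*b)
    return np.stack([a*f*i['fx']+i['cx'],b*f*i['fy']+i['cy']],-1)
E
python3 - <<'E'
from h import *
for c in ['top','side']:
    p,d=grab_frame(c);cv2.imwrite(f'pics/{c}0.png',p);np.save(f'{c}0.npy',d)
    print(c,camera_info(c))
    for n in ['large_pack_center','small_pack_center','detent']:
        for r in nets.cut_out(c,n): print(n,r['score'],r['at'],r['region'].sum())
print(state())
E
```

```text
pics
top {'fx': 390.2875188825129, 'fy': 390.2875188825129, 'cx': 320.06899030535567, 'cy': 199.29116688579379, 'k1': -0.08885693554163782, 'xyz': array([385.951512  , -12.85396071, 919.43795462]), 'rotation': array([-0.05612664,  0.04477033,  0.70988929, -0.70064443])}
large_pack_center 0.67 [216.7, 205.5] 835
large_pack_center 0.64 [202.8, 253.1] 771
small_pack_center 0.75 [223.8, 438.1] 368
detent 0.56 [180.7, 332.8] 40
detent 0.38 [182.4, 337.3] 4662
side {'fx': 455.2514998658769, 'fy': 455.2514998658769, 'cx': 319.3591111239032, 'cy': 205.02153615325324, 'k1': -0.11460858277580967, 'xyz': array([305.2152573 , 759.27380334, 534.54014753]), 'rotation': array([-0.06095883,  0.48055212,  0.869155  , -0.09961561])}
large_pack_center 0.97 [306.9, 287.7] 2164
large_pack_center 0.96 [260.8, 283.4] 1444
large_pack_center 0.79 [302.2, 363.9] 1780
small_pack_center 0.91 [161.8, 362.0] 368
{'t': 0.4, 'joint_positions': array([-1.39381761,  0.62853611,  0.0384821 ,  1.51752521, -0.0270213 ,
        0.9963172 , -0.0200392 ]), 'joint_velocities': array([-0.00061868, -0.00119613,  0.00243679, -0.00132632, -0.00154614,
       -0.00041481,  0.0003659 ]), 'effort': array([-1.22511556e-03, -5.62667263e+01,  1.22320767e+00, -1.93479037e+01,
        1.06497397e-02,  4.21127159e-03, -5.49597701e-06]), 'position': array([156.20371191, 630.87296467, 231.18466658]), 'eef_rot': array([ 1.21123288e-01,  9.92637462e-01, -1.30394349e-04, -4.17339922e-05]), 'wrist_force': array([-0.44385319,  0.22979152, -0.35291977]), 'wrist_torque': array([-0.09181068,  0.00826278,  0.02266904]), 'opening': 85.48131859314516}
```

View images.

View pics/top0.png

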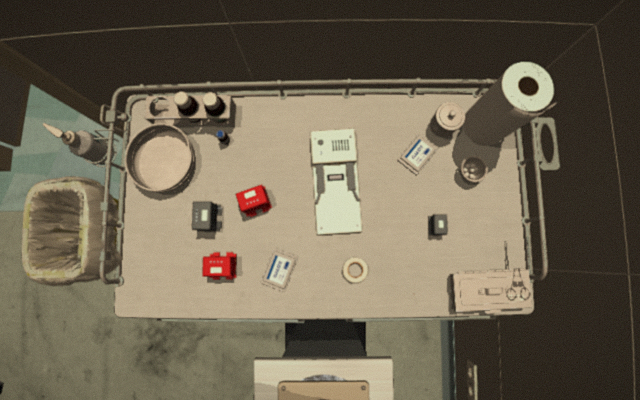

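View pics/side0.png

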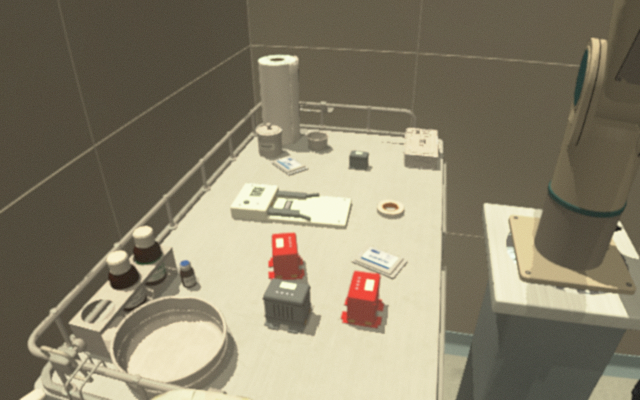

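Run:
```python
from h import *
s=state();print('tcp px',project('top',s['position']),project('side',s['position']))
d=np.load('top0.npy');p=cv2.imread('pics/top0.png')
for u,v in [(205,216),(253,200),(220,265),(438,224),(335,225),(335,145),(380,230),(318,182)]:
    print((u,v),d[v,u],at_depth('top',np.array(u),np.array(v),d[v,u]).round(1))
c=np.hstack([cv2.resize(p[160:290,170:300],(390,390),interpolation=cv2.INTER_CUBIC),cv2.resize(p[120:250,290:420],(390,390),interpolation=cv2.INTER_CUBIC)])
cv2.imwrite('pics/crop1.png',c)
```

```text
tcp px [-14.18661214 376.9405739 ] [609.11698127 543.35923076]
(205, 216) 868.1914 [475.6 258.8  59.2]
(253, 200) 871.6977 [510.3 150.5  59. ]
(220, 265) 850.3444 [366.8 221.9  61.1]
(438, 224) 879.2483 [ 452.4 -266.7   36.7]
(335, 225) 908.1751 [455.6 -33.1  11.5]
(335, 145) 916.52625 [642.5 -36.   29.9]
(380, 230) 917.792 [ 443.3 -139.3   -1.6]
(318, 182) 915.0733 [556.5   5.2  19.6]
```

View pics/crop1.png

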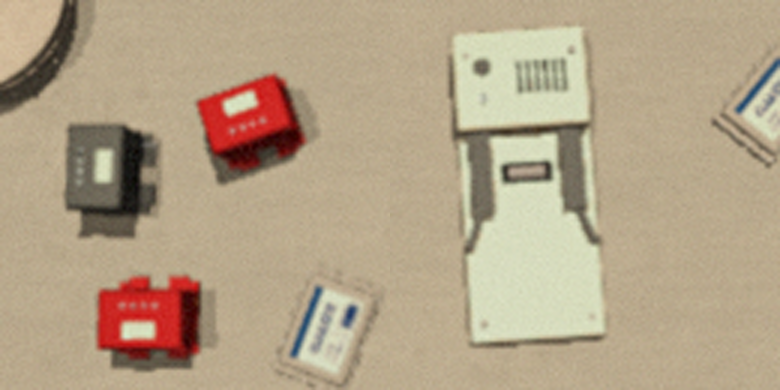

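```bash
cat >> h.py <<'E'
def cloud(c,d,box,iM=None):
    u0,v0,u1,v1=box
    vv,uu=np.mgrid[v0:v1,u0:u1]; dd=d[v0:v1,u0:u1]; ok=dd>0
    return at_depth(c,uu[ok],vv[ok],dd[ok],iM),uu[ok],vv[ok]
def rect(P):
    return cv2.minAreaRect(P[:,:2].astype(np.float32))
E
python3 - <<'E'
from h import *
d=np.load('top0.npy')
for n,b,z0,z1 in [('large',(185,190,232,240),52,68),('small',(422,205,455,245),30,45),('deck',(300,120,375,240),7,16),('housing',(300,120,375,175),24,38)]:
    P,u,v=cloud('top',d,b); m=(P[:,2]>z0)&(P[:,2]<z1);Q=P[m]
    print(n,m.sum(),np.median(Q,0).round(1),Q.min(0).round(),Q.max(0).round(),rect(Q))
E
```

```text
large 524 [477.5 267.4  59. ] [446. 247.  52.] [508. 290.  64.] ((477.1688232421875, 268.1454772949219), (61.42563247680664, 42.844486236572266), 0.10221792012453079)
small 250 [ 452.4 -271.2   36.4] [ 432. -288.   31.] [ 474. -257.   41.] ((452.68780517578125, -272.38568115234375), (42.29814147949219, 31.368263244628906), 0.4317440390586853)
deck 2618 [505.3 -38.9  11.1] [435. -96.   7.] [605.  17.  16.] ((519.8397827148438, -39.13457107543945), (166.08705139160156, 106.04679107666016), 3.1450297832489014)
housing 1446 [640.2 -31.3  29.1] [574. -87.  24.] [683.  21.  34.] ((629.2982177734375, -32.8507194519043), (104.79713439941406, 106.02630615234375), 4.061120986938477)
```

```bash
cat >> h.py <<'E'
def plan(target,yawY=None):
    """shift in tool axes (mm) after turning so tool y has world angle yawY deg (mod 180)"""
    s=state();M=R.from_quat(s['eef_rot']).as_matrix()
    a=np.degrees(np.arctan2(M[1,1],M[0,1]));t=0
    if yawY is not None:
        t=-(((yawY-a)+90)%180-90)
        M=M@R.from_rotvec([0,0,np.radians(t)]).as_matrix()
    print('ang',a.round(2),'turn',np.round(t,2),'shift mm',(M.T@(np.array(target)-s['position'])).round(1),'tilt',np.degrees(np.arccos(-M[2,2])).round(2))
E
python3 - <<'E'
from h import *
s=state();M=R.from_quat(s['eef_rot']).as_matrix()
i,C=info('wrist')
print(i['fx'],i['k1'],M.T@(i['xyz']-s['position']),(M.T@C).round(3))
plan([470,262,231],90)
E
```

```text
330.928604503096 -0.06845852869982974 [  77.13924059    0.54580054 -144.15595097] [[ 0.     0.953  0.302]
 [ 1.    -0.    -0.001]
 [-0.     0.302 -0.953]]
ang 76.09 turn -13.91 shift mm [-3.138e+02 -3.689e+02  2.000e-01] tilt 0.02
```

Emit:
move_arm(
  commands=[
    [[0,0,0],-7],
    [[0,0,0],-6.9],
    [[-0.0262,-0.0307,0],0],
    [[-0.0262,-0.0307,0],0],
    [[-0.0262,-0.0307,0],0],
    [[-0.0262,-0.0307,0],0],
    [[-0.0262,-0.0307,0],0],
    [[-0.0262,-0.0307,0],0],
    [[-0.0262,-0.0307,0],0],
    [[-0.0262,-0.0307,0],0],
  ],
)

```text
t: 1.23
position: [366.9, 383.8, 231.6]
eef_rot: [0.0, 1.0, 0.0, 0.0]
wrist_force: [0.9, 0.4, -0.2]
opening: 85.3
```

Emit:
move_arm(
  commands=[
    [[-0.0262,-0.0307,0],0],
    [[-0.0262,-0.0307,0],0],
    [[-0.0262,-0.0307,0],0],
    [[-0.0262,-0.0307,0],0],
    [[0,0,0.04],0],
    [[0,0,0.03],0],
    [[0,0,0],0],
    [[0,0,0],0],
    [[0,0,0],0],
    [[0,0,0],0],
  ],
)

```text
t: 2.07
position: [471.5, 263.8, 163.2]
eef_rot: [-0.0, 1.0, 0.001, 0.001]
wrist_force: [-0.0, 0.6, 0.6]
opening: 85.2
```

Run:
```python
from h import *
s=state();print(s['t'],s['position'],s['wrist_force'],s['eef_rot'])
iM=info('wrist');p,d=grab_frame('wrist');cv2.imwrite('pics/w1.png',p);np.save('w1.npy',d)
P,u,v=cloud('wrist',d,(0,0,640,400),iM)
m=(P[:,2]>54)&(P[:,2]<66)&(abs(P[:,0]-477)<50)&(abs(P[:,1]-268)<40);Q=P[m]
print(m.sum(),np.median(Q,0),rect(Q))
im=cv2.cvtColor(p,cv2.COLOR_BGR2GRAY)
```

```text
2.0667 [471.47223331 263.83004441 163.19236992] [-0.03384004  0.5982277   0.5762649 ] [-4.88484019e-04  9.99998337e-01  9.89978935e-04  1.45197804e-03]
4253 [474.43781057 270.60304986  61.41153703] ((477.517578125, 270.7451477050781), (44.60431671142578, 63.8852424621582), 89.53408813476562)
```

View pics/w1.png

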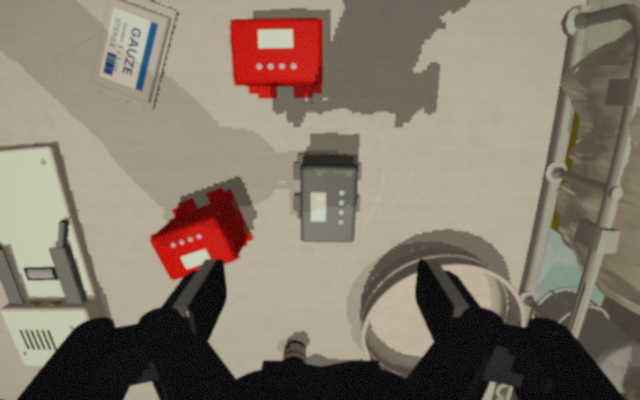

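Run:
```python
from h import *
p=cv2.imread('pics/w1.png');d=np.load('w1.npy');iM=info('wrist')
P,u,v=cloud('wrist',d,(140,180,270,290),iM)
px=p[v,u].astype(int);m=(px[:,2]>120)&(px[:,1]<70)
Q=P[m];print(Q.min(0),Q.max(0)); i=Q[:,1].argmax();print(Q[i]); n=Q[(abs(Q[:,0]-477.4)<13)];print(n[:,1].max() if len(n) else None)
plan([477.4,269.5,163],None);plan([477.4,269.5,163],90)
```

```text
[460.06120398 120.04564534   3.7819898 ] [543.32392406 221.91377501 190.51128326]
[461.85667058 221.91377501 180.26668494]
212.07501656775014
ang 90.05 turn 0 shift mm [-6.   5.7  0.2] tilt 0.21
ang 90.05 turn 0.05 shift mm [-6.   5.7  0.2] tilt 0.21
```

Run:
```python
from h import *
p=cv2.imread('pics/w1.png');d=np.load('w1.npy');iM=info('wrist')
P,u,v=cloud('wrist',d,(140,180,270,290),iM)
px=p[v,u].astype(int);m=(px[:,2]>110)&(px[:,1]<80)&(P[:,2]<66)
Q=P[m]
o=Q[:,1].argsort()[-8:];print(Q[o].round(0))
for x in range(465,540,8):
  n=Q[abs(Q[:,0]-x)<4]; print(x,n[:,1].max().round() if len(n) else None)
```

```text
[[530. 195.   5.]
 [529. 195.   5.]
 [527. 195.  19.]
 [528. 195.   5.]
 [526. 195.  19.]
 [531. 196.   5.]
 [529. 196.   5.]
 [530. 196.   5.]]
465 None
473 None
481 None
489 182.0
497 185.0
505 188.0
513 191.0
521 194.0
529 196.0
537 190.0
```

Emit:
move_arm(
  commands=[
    [[-0.006,0.0057,0.02],0],
    [[0,0,0.035],0],
    [[0,0,0.035],0],
    [[0,0,0.03],0],
    [[0,0,0.02],0],
    [[0,0,0.009],0],
    [[0,0,0],0],
    [[0,0,0],0],
    [[0,0,0],0],
    [[0,0,0],0],
  ],
)

```text
t: 2.95
position: [477.8, 269.0, 14.1]
eef_rot: [0.0, 1.0, 0.001, 0.001]
wrist_force: [-0.1, 0.6, -0.6]
opening: 85.2
```

Run:
```python
from h import *
s=state();print(s['t'],s['position'],s['wrist_force'])
p,d=grab_frame('side');cv2.imwrite('pics/s2.png',cv2.resize(p[200:380,180:420],(800,600)))
```

```text
2.95 [477.770724   268.97536647  14.06742715] [-0.09710338  0.56448982 -0.6079081 ]
```

View pics/s2.png

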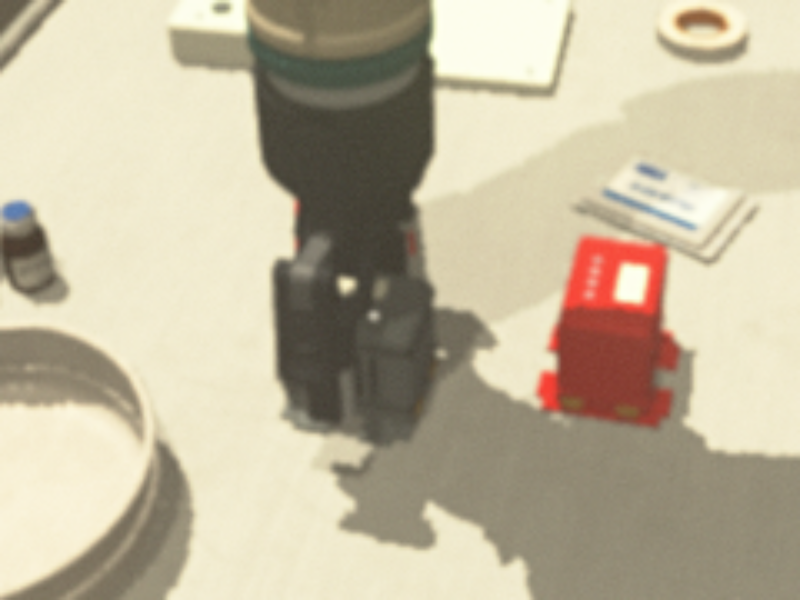

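The gripper straddles the grey pack (crop about (350,360)), and the red ones are clear. I'll close it now.

Emit:
move_arm(
  commands=[
    [[0,0,0],0],
    [[0,0,0],0],
    [[0,0,0],0],
    [[0,0,0],0],
    [[0,0,0],0],
    [[0,0,0],0],
    [[0,0,0],0],
    [[0,0,0],0],
    [[0,0,0],0],
    [[0,0,0],0],
  ],
  gripper=0.035,
  force=60,
)

```text
t: 3.83
position: [476.8, 268.6, 12.8]
eef_rot: [0.0, 1.0, 0.0, 0.0]
wrist_force: [-0.6, 0.2, 6.6]
opening: 43.3
```

Emit:
move_arm(
  commands=[
    [[0,0,-0.02],0],
    [[0,0,-0.035],0],
    [[0,0,-0.035],0],
    [[0,0,0],0],
    [[0,0,0],0],
    [[0,0,0],0],
    [[0,0,0],0],
    [[0,0,0],0],
    [[0,0,0],0],
    [[0,0,0],0],
  ],
)

```text
t: 4.67
position: [476.0, 267.9, 101.3]
eef_rot: [0.0, 1.0, -0.0, -0.001]
wrist_force: [0.2, -0.2, -3.2]
opening: 43.6
```

Run:
```python
from h import *
iM=info('top');d=np.load('top0.npy');p=cv2.imread('pics/top0.png')
print('detent',at_z('top',np.array(335.5),np.array(177.),14,iM), at_z('top',np.array(336.),np.array(183.),14,iM))
iw=info('wrist');p,d=grab_frame('wrist');cv2.imwrite('pics/w2.png',p);np.save('w2.npy',d)
for r in nets.cut_out('wrist','detent'):print(r['score'],r['at'],r['region'].sum(),at_z('wrist',np.array(r['at'][1]),np.array(r['at'][0]),14,iw))
s=state();print(s['t'],s['position'],s['wrist_force'],s['opening'])
```

```text
detent [568.93684434 -36.14904665  14.        ] [554.5070199  -37.06983093  14.        ]
4.7667 [476.32276556 268.07185813 101.77102335] [-0.21321587 -0.5539423  -3.61030153] 43.48203018999012
```

View pics/w2.png

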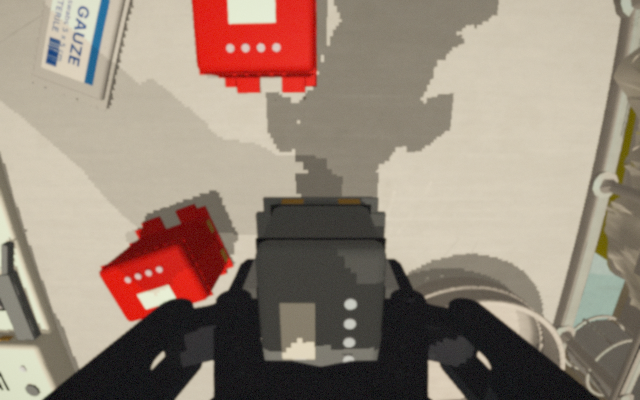

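Emit:
move_arm(
  commands=[
    [[0,0,-0.03],0],
    [[-0.01,-0.018,-0.02],0],
    [[-0.017,-0.028,0],0],
    [[-0.02,-0.028,0],0],
    [[-0.02,-0.028,0],0],
    [[-0.02,-0.028,0],0],
    [[-0.017,-0.028,0],0],
    [[0,0,0],0],
    [[0,0,0],0],
    [[0,0,0],0],
  ],
)

```text
t: 5.6
position: [580.0, 110.4, 151.9]
eef_rot: [0.0, 1.0, 0.0, -0.001]
wrist_force: [-1.3, 0.4, -4.3]
opening: 43.5
```

Run:
```python
from h import *
s=state();print(s['t'],s['position'],s['wrist_force'],s['opening'])
iw=info('wrist');p,d=grab_frame('wrist');cv2.imwrite('pics/w3.png',p);np.save('w3.npy',d)
np.savez('w3c.npz',xyz=iw[0]['xyz'],M=iw[1])
for r in nets.cut_out('wrist','detent'):print(r['score'],r['at'],r['region'].sum(),at_z('wrist',np.array(r['at'][1]),np.array(r['at'][0]),14,iw))
```

```text
5.6 [579.95458393 110.4324239  151.91421485] [-1.34895735  0.44599974 -4.27435406] 43.51151926735758
```

View pics/w3.png

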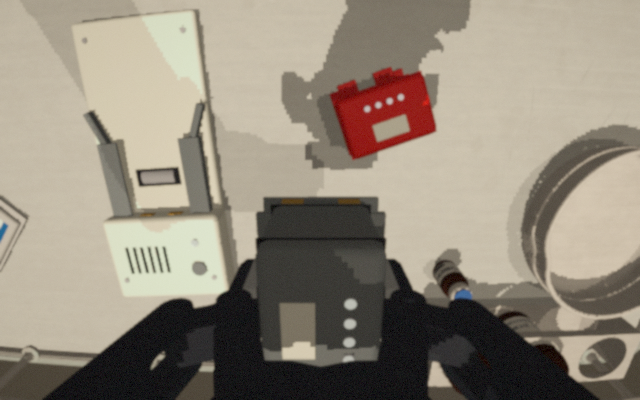

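Run:
```python
import cv2
p=cv2.imread('pics/w3.png')
cv2.imwrite('pics/w3a.png',cv2.resize(p[90:240,70:270],(800,600),interpolation=cv2.INTER_CUBIC))
cv2.imwrite('pics/w3b.png',cv2.resize(p[0:150,60:260],(800,600),interpolation=cv2.INTER_CUBIC))
```

```text
(no output)
```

View pics/w3a.png

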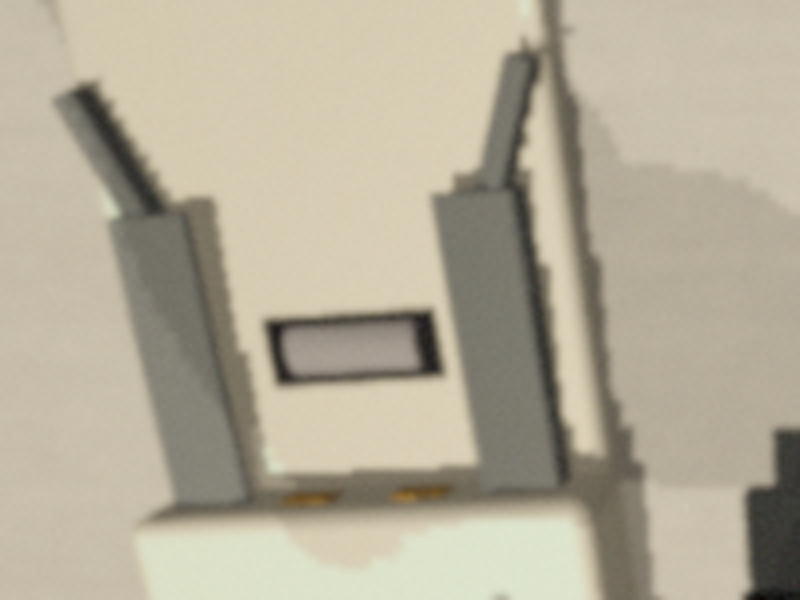

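View pics/w3b.png

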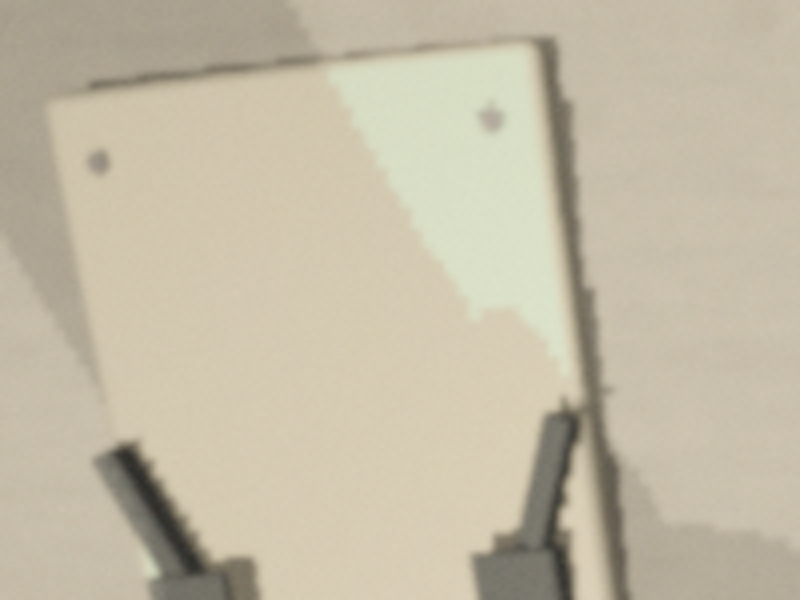

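Run:
```python
from h import *
z=np.load('w3c.npz');i=camera_info('wrist');i['xyz']=z['xyz'];iM=(i,z['M'])
def q(u,v,zz):return at_z('wrist',np.array(float(u)),np.array(float(v)),zz,iM)[:2].round(1)
li0,li1,ri0,ri1=q(116.25,142.5,21.5),q(132,215,21.5),q(178.75,139.25,21.5),q(191.25,211.25,21.5)
print('lips',li0,li1,ri0,ri1)
for a,b in((li0,li1),(ri0,ri1)):print('yaw',np.degrees(np.arctan2(*(b-a)[::-1])),np.hypot(*(b-a)))
c0=(li0+ri0)/2;c1=(li1+ri1)/2;print('mid',c0,c1,'gap',np.hypot(*(li0-ri0)))
S=[q(70+a/4,90+b/4,12) for a,b in((268,322),(432,312),(440,372),(278,383))];print('slot',S,np.mean(S,0))
A,B=q(72,25,12),q(193.75,10,12);print('front',A,B,(A+B)/2,np.hypot(*(A-B)),np.degrees(np.arctan2(*(A-B)[::-1])))
A,B=q(84.5,40.5,12),q(182.5,29.5,12);print('rivets',A,B,(A+B)/2,np.degrees(np.arctan2(*(A-B)[::-1])))
A,B=q(105,220,30),q(216,215,30);print('hous',A,B,(A+B)/2,np.degrees(np.arctan2(*(A-B)[::-1])))
# depth check
d=np.load('w3.npy')
for u,v in((140,70),(157,195),(165,255),(198,180),(118,180)):print((u,v),at_depth('wrist',np.array(u),np.array(v),d[v,u],iM).round(1))
```

```text
lips [538.6 -62.1] [604.1 -59.2] [536.7  -7.1] [600.4  -3.7]
yaw 2.5351040820164505 65.5641670426766
yaw 3.055274273656984 63.79067329947217
mid [537.65 -34.6 ] [602.25 -31.45] gap 55.03280839644657
slot [array([565.1, -53. ]), array([563.2, -14.9]), array([576.9, -14.8]), array([579.3, -53. ])] [571.125 -33.925]
front [442.7 -91.9] [436.3  11.7] [439.5 -40.1] 103.7974951528215 -86.46498468960407
rivets [455.3 -82.7] [450.5   1.4] [452.9  -40.65] -86.73339245874901
hous [605.8 -80. ] [600.8  21.2] [603.3 -29.4] -87.17148088891993
(140, 70) [480.5 -36.8  13.6]
(157, 195) [587.6 -37.   13.4]
(165, 255) [638.4 -28.6  32.2]
(198, 180) [571.4   6.2  22.9]
(118, 180) [571.3 -66.   22.2]
```

Run:
```python
from h import *
plan([476.5,-40.2,40],93.2)
```

```text
ang 90.11 turn -3.09 shift mm [ 111.4 -146.1  112.1] tilt 0.08
```

Emit:
move_arm(
  commands=[
    [[0,0,0],-3.1],
    [[0.015,-0.0201,0],0],
    [[0.0214,-0.028,0],0],
    [[0.025,-0.033,0],0],
    [[0.025,-0.033,0.01],0],
    [[0.025,-0.032,0.02],0],
    [[0,0,0.035],0],
    [[0,0,0.03],0],
    [[0,0,0.017],0],
    [[0,0,0],0],
  ],
)

```text
t: 6.53
position: [477.3, -36.9, 39.5]
eef_rot: [-0.028, 1.0, 0.001, -0.003]
wrist_force: [0.1, 0.8, -3.3]
opening: 43.3
```

Emit:
move_arm(
  commands=[
    [[0,0,0],0],
    [[0,0,0],0],
    [[0,0,0],0],
    [[0,0,0.005],0],
    [[0,0,0.002],0],
    [[0,0,0],0],
    [[0,0,0],0],
    [[0,0,0],0],
    [[0,0,0],0],
    [[0,0,0],0],
  ],
)

```text
t: 7.37
position: [479.5, -38.4, 35.1]
eef_rot: [-0.027, 1.0, -0.0, 0.0]
wrist_force: [-1.2, -0.4, -3.5]
opening: 43.0
```

Run:
```python
from h import *
s=state();print(s['t'],s['position'],s['wrist_force'],s['wrist_torque'],s['opening'])
p,d=grab_frame('side');cv2.imwrite('pics/s4.png',cv2.resize(p[130:280,200:400],(800,600)))
iw=info('wrist');p,d=grab_frame('wrist');cv2.imwrite('pics/w4.png',p)
plan([476.5,-40.2,26],93.2)
```

```text
7.3667 [479.53740029 -38.39200918  35.14968777] [-1.16063554 -0.38785214 -3.52812106] [-0.04311108 -0.01230069 -0.03880346] 42.96829900855421
ang 93.08 turn -0.12 shift mm [ 3.1 -1.7  9.1] tilt 0.0
```

View pics/s4.png

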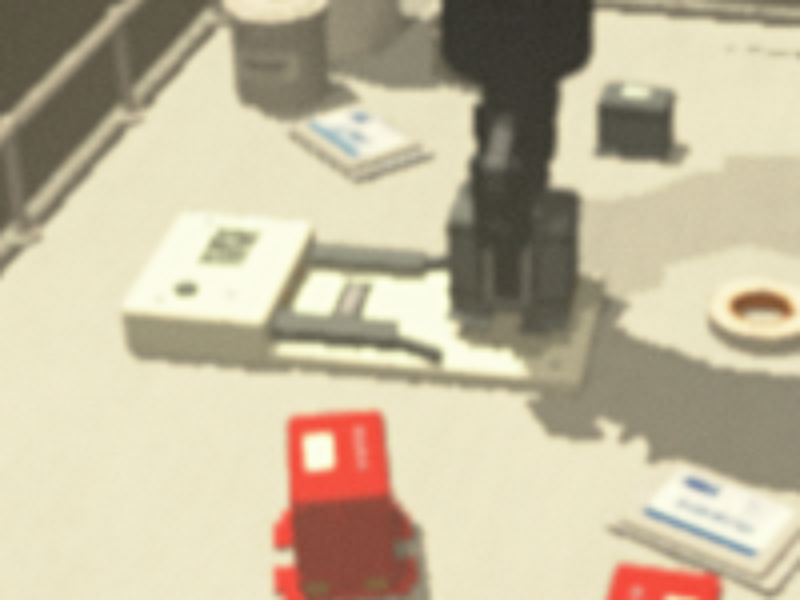

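View pics/w4.png

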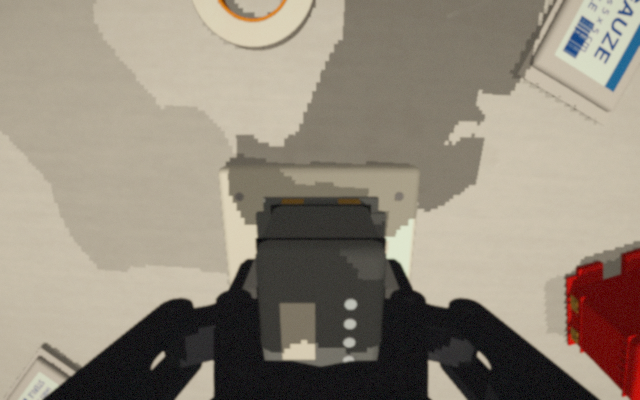

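Emit:
move_arm(
  commands=[
    [[0.003,-0.0012,0],0],
    [[0,0,0.004],0],
    [[0,0,0.003],0],
    [[0,0,0.002],0],
    [[0,0,0.001],0],
    [[0,0,0],0],
    [[0,0,0],0],
    [[0,0,0],0],
    [[0,0,0],0],
    [[0,0,0],0],
  ],
)

```text
t: 8.3
position: [476.6, -39.7, 25.1]
eef_rot: [-0.027, 1.0, 0.0, 0.0]
wrist_force: [-0.2, -0.1, -3.9]
opening: 43.4
```

Emit:
move_arm(
  commands=[
    [[0,0,0.001],0],
    [[0,0,0],0],
    [[0,0,0],0],
    [[0,0,0.001],0],
    [[0,0,0],0],
    [[0,0,0],0],
    [[0,0,0],0],
    [[0,0,0],0],
    [[0,0,0],0],
    [[0,0,0],0],
  ],
)

```text
t: 9.13
position: [476.7, -39.7, 24.7]
eef_rot: [-0.027, 1.0, -0.0, 0.0]
wrist_force: [-3.7, 1.3, 17.0]
opening: 43.2
```

Emit:
move_arm(
  commands=[
    [[0,0,-0.001],0],
    [[-0.004,0,0],0],
    [[-0.006,0,0],0],
    [[-0.006,0,0],0],
    [[-0.006,0,0],0],
    [[-0.006,0,0],0],
    [[-0.006,0,0],0],
    [[-0.006,0,0],0],
    [[0,0,0],0],
    [[0,0,0],0],
  ],
)

```text
t: 9.97
position: [515.1, -38.0, 24.8]
eef_rot: [-0.027, 1.0, -0.0, -0.001]
wrist_force: [-5.2, -0.8, 11.8]
opening: 43.4
```

Emit:
move_arm(
  commands=[
    [[-0.005,0,0],0],
    [[-0.005,0,0],0],
    [[-0.005,0,0],0],
    [[-0.005,0,0],0],
    [[-0.005,0,0],0],
    [[-0.005,0,0],0],
    [[-0.005,0,0],0],
    [[-0.004,0,0],0],
    [[0,0,0],0],
    [[0,0,0],0],
  ],
)

```text
t: 10.8
position: [556.3, -35.6, 24.8]
eef_rot: [-0.027, 1.0, -0.0, 0.001]
wrist_force: [-1.1, -1.2, 7.8]
opening: 43.4
```

Emit:
move_arm(
  commands=[
    [[-0.003,0,0],0],
    [[-0.003,0,0],0],
    [[-0.003,0,0],0],
    [[-0.003,0,0],0],
    [[-0.002,0,0],0],
    [[-0.001,0,0],0],
    [[0,0,0],0],
    [[0,0,0],0],
    [[0,0,0],0],
    [[0,0,0],0],
  ],
)

```text
t: 11.63
position: [568.4, -34.9, 24.9]
eef_rot: [-0.027, 1.0, -0.0, -0.002]
wrist_force: [-6.3, -0.6, 12.2]
opening: 43.5
```

Emit:
move_arm(
  commands=[
    [[-0.002,0,0],0],
    [[-0.002,0,0],0],
    [[-0.001,0,0],0],
    [[0,0,0],0],
    [[0,0,0],0],
    [[0,0,0],0],
    [[0,0,0],0],
    [[0,0,0],0],
    [[0,0,0],0],
    [[0,0,0],0],
  ],
)

```text
t: 12.47
position: [569.2, -34.9, 25.0]
eef_rot: [-0.027, 1.0, -0.0, -0.006]
wrist_force: [-14.5, 0.2, 20.7]
opening: 43.4
```

Emit:
move_arm(
  commands=[
    [[0,0,-0.001],0],
    [[-0.001,0,0],0],
    [[-0.001,0,0],0],
    [[0,0,0],0],
    [[0,0,0],0],
    [[0,0,0],0],
    [[0,0,0],0],
    [[0,0,0],0],
    [[0,0,0],0],
    [[0,0,0],0],
  ],
)

```text
t: 13.3
position: [569.2, -34.9, 25.1]
eef_rot: [-0.027, 1.0, -0.0, -0.008]
wrist_force: [-16.2, -0.9, 17.9]
opening: 43.2
```

Run:
```python
from h import *
s=state();print(s['t'],s['position'],s['wrist_force'],s['wrist_torque'])
p,d=grab_frame('side');cv2.imwrite('pics/s5.png',cv2.resize(p[160:250,215:375],(800,450),interpolation=cv2.INTER_CUBIC))
```

```text
13.3 [569.19838778 -34.90346909  25.07651769] [-16.1784645   -0.88152997  17.93845048] [0.04176191 3.03358377 0.11820782]
```

View pics/s5.png

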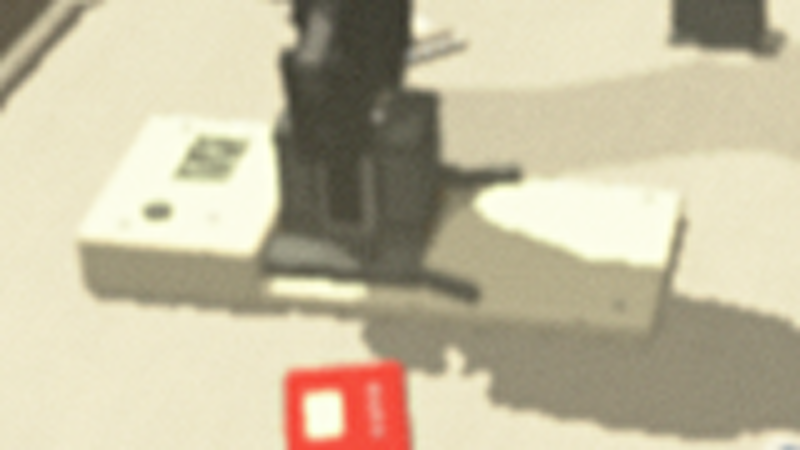

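Emit:
move_arm(
  commands=[
    [[0.002,0,-0.0005],0],
    [[0,0,0],0],
    [[0,0,0],0],
    [[0,0,0],0],
    [[0,0,0],0],
    [[0,0,0],0],
    [[0,0,0],0],
    [[0,0,0],0],
    [[0,0,0],0],
    [[0,0,0],0],
  ],
)

```text
t: 14.18
position: [569.2, -34.9, 25.1]
eef_rot: [-0.027, 1.0, -0.0, -0.006]
wrist_force: [-11.9, -0.2, 9.5]
opening: 43.0
```

Emit:
move_arm(
  commands=[
    [[0,0,0],0],
    [[0,0,0],0],
    [[0,0,0],0],
    [[0,0,0],0],
    [[0,0,0],0],
    [[0,0,0],0],
    [[0,0,0],0],
    [[0,0,0],0],
    [[0,0,0],0],
    [[0,0,0],0],
  ],
  gripper=0.085,
)

```text
t: 15.02
position: [575.4, -34.4, 25.6]
eef_rot: [-0.027, 1.0, 0.0, -0.0]
wrist_force: [-0.2, 0.3, 0.0]
opening: 85.3
```

Emit:
move_arm(
  commands=[
    [[0,0,-0.015],0],
    [[0,0,-0.03],0],
    [[0,0,-0.035],0],
    [[0,0,-0.035],0],
    [[0,0.02,-0.03],0],
    [[0,0.03,0],0],
    [[0,0.035,0],0],
    [[0,0.035,0],0],
    [[0,0.025,0],0],
    [[0,0,0],0],
  ],
)

```text
t: 15.85
position: [566.7, 118.8, 170.9]
eef_rot: [-0.032, 0.999, 0.003, 0.0]
wrist_force: [0.1, -0.1, 0.2]
opening: 85.1
```

Emit:
move_arm(
  commands=[
    [[0,0,0],0],
    [[0,0,0],0],
    [[0,0,0],0],
    [[0,0,0],0],
    [[0,0,0],0],
    [[0,0,0],0],
    [[0,0,0],0],
    [[0,0,0],0],
    [[0,0,0],0],
    [[0,0,0],0],
  ],
)

```text
t: 16.68
position: [567.6, 110.4, 170.6]
eef_rot: [-0.027, 1.0, 0.0, -0.0]
wrist_force: [-0.5, -0.3, -0.7]
opening: 84.9
```

Run:
```python
from h import *
s=state();print(s['t'],s['position'],s['wrist_force'])
iw=info('wrist');p,d=grab_frame('wrist');cv2.imwrite('pics/w6.png',p)
P,u,v=cloud('wrist',d,(0,0,640,300),iw)
for z0,z1 in((64,82),):
    m=(P[:,2]>z0)&(P[:,2]<z1)&(abs(P[:,0]-570)<60)&(abs(P[:,1]+35)<45);Q=P[m];print(m.sum(),np.median(Q,0),rect(Q))
p2,d2=grab_frame('top');cv2.imwrite('pics/t6.png',p2)
P,u,v=cloud('top',d2,(290,120,390,250))
m=(P[:,2]>64)&(P[:,2]<82)&(abs(P[:,0]-570)<60)&(abs(P[:,1]+35)<45);Q=P[m];print(m.sum(),np.median(Q,0) if m.sum() else 0,rect(Q) if m.sum() else 0)
P,u,v=cloud('top',d2,(422,205,455,245)); m=(P[:,2]>30)&(P[:,2]<45);Q=P[m];print('small',np.median(Q,0) if m.sum() else 0)
p3,d=grab_frame('side');cv2.imwrite('pics/s6.png',cv2.resize(p3[150:250,200:360],(800,500),interpolation=cv2.INTER_CUBIC))
```

```text
16.6833 [567.6388206  110.42232319 170.60246094] [-0.46396813 -0.27015551 -0.70473563]
4499 [567.43574621 -30.68944855  73.2980876 ] ((570.6039428710938, -33.47024917602539), (64.83888244628906, 45.07533645629883), 3.744107723236084)
561 [568.64835147 -36.51243788  70.92869768] ((569.45654296875, -36.994911193847656), (64.70661163330078, 44.14627456665039), 3.3586020469665527)
small [ 452.36105077 -270.99805319   36.75058653]
```

View pics/w6.png

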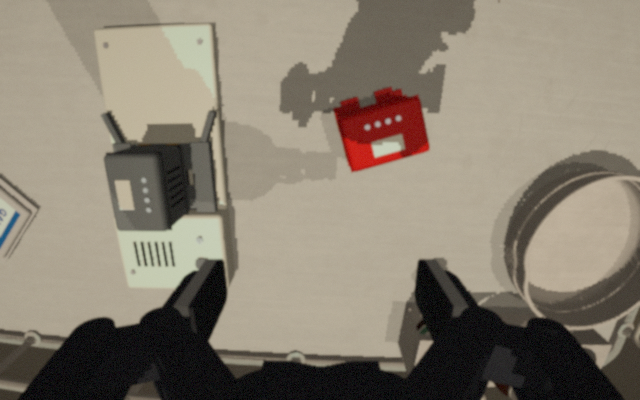

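View pics/s6.png

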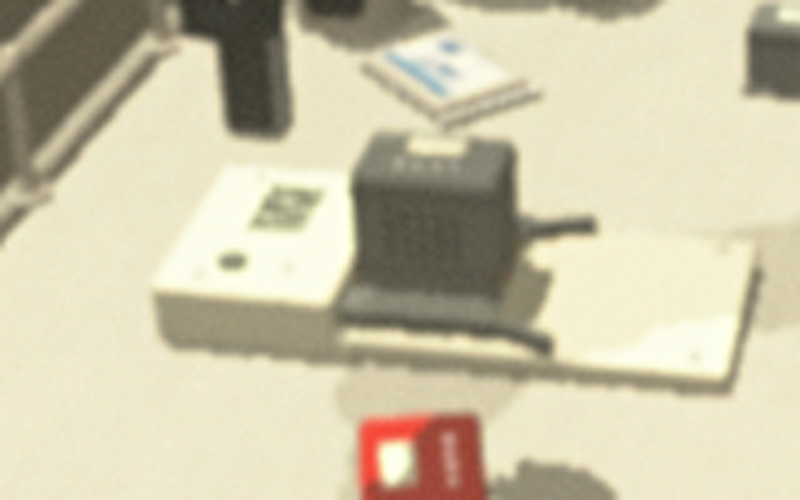

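```bash
python3 -c "
from rig import *
print(job.sign_off())"
```

```text
the job is handed in; nothing more can be done
None
```

I put the larger grey pack on the charger, slid it under the rails until it met the stop, let go and handed the job in. The clock stood at about 17 s of the 35 s allowed.

**Slide:** The pack stopped firmly with the tool at x = 569.2 mm. Pushing harder raised the force from about 6 N to 16 N, but the tool moved less than 1 mm.

**Pack position:** The last wrist picture puts the pack's centre at (570.6, -33.5) mm, yaw 3.7°. Home was measured at about (571, -34) mm, with the rails at about 3.2°. The top face reads 71–73 mm high, where 72 is expected. The top camera gives (569.5, -37.0) mm, so the two cameras disagree by about 3.5 mm across the rails. On their own readings each puts the pack within about 1 mm of the charger's centre line.

**Small pack and gripper:** The small pack has not moved (under 0.5 mm in the top picture). The gripper is open, away from the charger and touching nothing.

**Not seen directly:** The roller is hidden under the pack, so I infer that it clicked into the groove from the pack's position and height. I felt no separate click in the forces.

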